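# Square the spot plate on the reader and start it

## Task

Centre the porcelain spot plate between the two long white lines on the reader, parallel to them, by gently tapping its long sides near the ends, from one side and then the other; never lift it, and keep it about where it is lengthwise. Then press the round dome key on the grey hand control just until it clicks, without driving it down to its stop, and let go. Leave the other things on the bench where they are.

Things in the scene. Friction and masses are not known exactly. Their poses are not given: they have to be found in the camera images.
- spot_plate: Loose white porcelain spot plate with 15 wells, 100 (its x) x 160 (its y) x 18 mm high, 0.3 to 0.5 kg, too wide to grip across. Origin: centre of its underside, on the platen. Starts turned 12 to 21 degrees anticlockwise from the lines. It stops when the push stops; pushed on a long side near an end (about 60 mm from its middle) it turns about a point near the other end, which hardly moves.
- mark (a point): Centre of the top of the fixed reader's flat dark platen, 36 mm above the bench; x across the white lines, y along them. Reader grey, 220 (x) x 240 mm, platen 204 x 224 mm. Lines 190 mm long, 5 mm wide, at x = -57 and +57 mm: a centred plate leaves about 4.5 mm to each. Lengthwise the plate starts within 5 mm of the mark and should stay within 15 mm.
- key (a joint): Travel of the dome key downward in m: 0 up, 0.008 at its stop. The force rises to 3.6 N at 2 mm, falls to 1 N at 4.5 mm (the click), then rises again to 4.5 N at 6.5 mm, 6 N at 7 mm and 8 N at the stop. It springs back up when let go.
- key_top (a point): Centre of the top of the dome key: black, round, 32 mm across, top 44 mm above the bench when up, pressed straight down. It is on a fixed grey hand control, 115 x 78 x 28 mm, left or right of the reader; the control's two small rectangular keys are dummies. A wooden case of like size lies on the other side.
- weighing_jar: Bystander: small lidded glass weighing jar, 48 mm across, 53 mm high; origin at the centre of its underside.
- stopper: Bystander: loose rubber stopper, 40 mm across, 28 mm high; origin at the centre of its underside.
- spatula: Bystander: long spatula lying on the bench, 170 mm; origin at the centre of its underside.
- amber_bottle: Bystander: amber reagent bottle, 72 mm across, 150 mm high; origin at the centre of its underside.
- clear_bottle: Bystander: greenish reagent bottle, 56 mm across, 85 mm high; origin at the centre of its underside.
- flask: Bystander: conical flask, 80 mm across, 140 mm high; origin at the centre of its underside.
- cream_jar: Bystander: white jar with black cap, 62 mm across, 64 mm high; origin at the centre of its underside.
Not all that is in view belongs to the job. What is meant by the spot_plate is not orange, red or turquoise, and is the larger of those in its own colour.

How it is judged:
On the way, in this order (a step that is already met when the one before it is completed fails the run):
1. the spot plate is centred and parallel between the lines, at rest and not touched (x of spot_plate in the frame of mark between -0.0045 and 0.0045 m and y of spot_plate in the frame of mark between -0.015 and 0.015 m and angle between the y axis of spot_plate and the y axis of mark, either way round below 0.06 rad and linear speed of spot_plate below 0.01 m/s and contact force between spot_plate and the fingers below 0.05 N), for 0.2 s.
2. the dome key is pressed past its click (2.8 mm or more) (value of joint key above 0.0028 m).
At the end, for the whole second after the job is handed in: The spot plate lies untouched and at rest on the reader, its centre within 4.5 mm of the middle between the lines and within 15 mm of the mark lengthwise, parallel to the lines within 0.06 rad (3.4 degrees), and the dome key is up again (all of step 1 and value of joint key below 0.001 m).
It fails at once if the key is pressed before the plate is centred (value of joint key above 0.0028 m and not (x of spot_plate in the frame of mark between -0.0045 and 0.0045 m and y of spot_plate in the frame of mark between -0.015 and 0.015 m and angle between the y axis of spot_plate and the y axis of mark, either way round below 0.06 rad)).
It fails at once if the key is driven down to its stop (7.5 mm or more) (value of joint key above 0.0075 m).
It fails at once if the plate is lifted or tipped (underside 8 mm or more above the platen, or 0.12 rad) (z of spot_plate in the frame of mark above 0.008 m or angle between spot_plate's own z axis and vertical above 0.12 rad).
It fails at once if the plate is struck or pressed hard (over 25 N) (contact force between spot_plate and the fingers above 25 N).
It fails at once if a bystander is moved by 20 mm or more (distance of any of weighing_jar, stopper, spatula, amber_bottle, clear_bottle, flask, cream_jar from where it was at the start of the episode above 0.02 m).
It also fails if it takes over 64 s, if anything falls off the work surface, if the arm or the gripper's body presses on something with over 40 N, if the wrist force passes 120 N, or if a joint passes its speed limit or range.

## Robot

A 7-joint arm with a two-finger parallel gripper is mounted at the origin on the work surface. World frame = base frame: x ahead of the robot, y to its left, z up, the work surface at z = 0. Lengths are in m, angles in rad, forces in N, time in s.
With the tool pointing down it reaches from about 0.4 to 0.925 m from the base axis. Payload 5.6 kg.
Tool frame: the origin (TCP) lies midway between the tips of the shut fingers; the grasp point (between the pads) lies 19 mm behind it; y points along the fingers, x is the direction in which the jaws open and shut, and the axes are right-handed (so a half turn about y gives the same grasp; the last joint's range is limited). The gripper opens to 85 mm and grips with 20 to 120 N. Pads are 22 mm wide; open, the fingers measure 114 mm over their backs; the gripper's body (76 mm by 85 mm) begins 54 mm behind the grasp point. The pads swing forward as they close: fully open they stand 13 mm farther back than shut.
Start: joints at [-1.345, 0.468, -0.012, 1.603, 0.006, 1.071, -0.056], TCP at [0.173, 0.627, 0.231] pointing down, gripper open.
Joint ranges: [-2.53, 2.53], [-0.31, 2.02], [-1.57, 1.55], [0.28, 2.44], [-1.29, 4.43], [0.15, 1.84], [-2.92, 2.92]. Speed limits (rad/s): [2.57, 2.57, 3.14, 3.14, 3.14, 3.14, 3.14].

## Interface

Orientations are given as a unit quaternion [x, y, z, w].
In Python, from rig import * gives the robot as it stands.
- The arm moves only by the tool send_rows, never from a script. Its argument "commands" is one flat list of numbers, 7 for each row, row after row: the shift along the tool's x, y, z normalised to -1 to 1, where 1 is 0.02 m, then the turn, a rotation vector about the tool's x, y, z normalised to -1 to 1, where 1 is 0.08 rad, then the closure, from -1 (fully open) to 1 (shut). In form: [x, y, z, ax, ay, az, claw, x, y, z, ax, ay, az, claw, ...]. A call has 1 to 8 rows; each row shifts and turns the commanded pose from where the row before left it, along the tool's axes as they then stand; what a row does not reach is not made up. A row lasts 1/10 s, in which the tool goes at most 50 mm and 8.59 degrees, less where a joint would pass 70% of its speed; a pose out of reach is approached as far as the arm can. A call with a number of a shift or a turn outside -1 to 1 is refused whole. A call with a gripper value outside its range is refused whole. The fingers move at their own pace and stop on an object; "newtons" is the grip in N (left out, the last holds). Time passes only in rows, so rows that do not move let the fingers close. It gives the time, the measured TCP pose, the force and the opening at its end, in the units of the state.
- get_state(): the state, without advancing time (a new reading comes with each control period).
- snapshot(name): name is "scene" or "top" or "wrist"; returns a dict with "color" (420x560x3 uint8, blue, green, red), "range_z" (420x560 float32, m along the optical axis (not along the pixel's ray), 0 where there is no reading), "camera_matrix" (3x3 intrinsics, pixels), "position" and "orientation" of the camera in the world; the wrist camera has in their place "hand_eye" (4x4, takes a point from camera to tool coordinates, whose origin is the TCP and whose axes are the tool frame's). Camera axes: x right, y down, z forward; pixel columns grow to the right and rows downward; lengths in m; the calibration is good to about 2 mm. A picture is of the moment at which its call begins: read the wrist's pose just before it.
- sign_off(): hands the job in, once; it reports no verdict.
Trained networks look in a picture, given as the dict that the camera call returned (one of the last four; its "shot" number tells which), for a name from the list of things; names that differ only in an ending like _2 or _b are one class to them, and where a whole thing is asked for, a point or a joint stands for the part that bears it (a point fixed in the world has none). Each returns a list of dicts, best first, with "p" (0 to 1); they miss things now and then, are a little off and sometimes report something else, mostly with a low value. They report only what shows in the picture. A call takes as long as a camera call. They do not tell look-alikes from the thing itself.
- boxes_of(picture, query): "at" ([x, y, z] in m, in world coordinates, good to about 4 mm: the middle of the surface that is visible of it).
- silhouettes(picture, query): "mask" (420x560 bool, what is visible of it).
- pinpoint(picture, query): "at" ([x, y, z] in m, in world coordinates, good to about 4 mm: a listed point, or the origin of a listed thing).
The state is a dict: "clock": time; "q": joint angles; "joint_vel": joint speeds; "effort": joint torques, N m; "ee_pos": TCP position; "eef_rot": TCP orientation; "ft_force": force on the tool from outside, world axes, zero at the start; "wrist_torque": the same for the moment, N m; "finger_gap": finger opening in m.
Only numpy, scipy, OpenCV 4.12 (cv2) and the standard library are available. Lean on these libraries where they do the work, as an engineer would, in place of code of your own. Each camera call takes 0.05 s, during which the arm holds its last target.

## Working session

There is one attempt and no reset: what is moved stays moved. The work goes in short steps, Python scripts to look and compute and a tool call to move; the robot and the scene stay as the last step left them, time stands still between calls to the robot, and variables do not carry over. Pictures are saved under pics/ and viewed, and the job is handed in when it is done.

Besides the shell and the picture viewer there is one more tool, called after "Request:" by a JSON object that holds its "op" and its "data", one argument or row to a line. send_rows: Moves the arm, as the interface text tells. Scaled input: -1 to 1 covers 0.02 m each way for a shift and 0.08 rad each way for a turn. Its arguments: {"type":"object","properties":{"commands":{"type":"array"},"newtons":{"type":"number"}},"required":["commands"]}

```bash
ls; mkdir -p pics
python3 - <<'E'
from rig import *
import cv2,json
s=get_state();print(s)
for n in ["scene","top"]:
    p=snapshot(n);cv2.imwrite(f"pics/{n}0.png",p["color"]);print(n,p["camera_matrix"],p["position"],p["orientation"],p["shot"])
    for q in ["spot_plate","mark","key_top","weighing_jar","stopper","spatula","amber_bottle","clear_bottle","flask","cream_jar"]:
        try:
            print(q,[(r["at"],r["p"]) for r in pinpoint(p,q)][:3])
        except Exception as e: print(q,e)
print(get_state()["clock"])
E
```

```text
pics
{'clock': 0.0, 'q': array([-1.34501555,  0.46839182, -0.01157434,  1.60367305,  0.00599411,
        1.07138663, -0.05626336]), 'joint_vel': array([-0.00119392, -0.00161004,  0.00214259,  0.00033295,  0.00018283,
       -0.00044969, -0.0013926 ]), 'effort': array([-4.87886409e-04, -5.32373393e+01,  2.15210655e-02, -2.51303065e+01,
        1.14598559e-02,  7.64824130e-03, -2.44237799e-05]), 'ee_pos': array([0.17253985, 0.6260797 , 0.23030836]), 'eef_rot': array([ 0.56292391,  0.4279997 , -0.4289658 , -0.56206874]), 'ft_force': array([ 0.37684233, -0.3033756 ,  0.3167027 ]), 'wrist_torque': array([-0.00476497, -0.04011906,  0.04551516]), 'finger_gap': 0.08545985062589068}
scene [[424.66064071   0.         275.28816348]
 [  0.         424.66064071 202.39898581]
 [  0.           0.           1.        ]] [ 1.4365054  -0.22636227  0.77281763] [ 0.71896782  0.54252314 -0.2627004  -0.34603818] 1
spot_plate [([0.8077, 0.0938, -0.0011], 0.97), ([0.3201, -0.1252, -0.0013], 0.94), ([0.3175, 0.188, -0.0029], 0.85)]
mark [([0.5776, 0.0224, 0.0354], 0.81)]
key_top [([0.5568, 0.3004, 0.0448], 0
[... 470 characters left out ...]
       1.        ]] [0.46570849 0.01668794 1.29694079] [-0.70194417  0.71081159 -0.03147658  0.03210143] 2
spot_plate [([0.807, 0.0903, -0.0057], 0.92), ([0.3181, -0.1261, 0.0039], 0.91), ([0.3658, -0.382, 0.0022], 0.85)]
mark []
key_top [([0.5557, 0.3031, 0.0468], 0.64)]
weighing_jar [([0.6974, 0.3002, 0.0005], 0.48)]
stopper [([0.6818, -0.2335, 0.0007], 0.62)]
spatula [([0.5127, 0.4008, 0.0034], 0.97), ([0.5562, 0.3049, 0.0416], 0.25)]
amber_bottle [([0.6272, -0.4572, 0.0001], 0.74)]
clear_bottle [([0.7758, -0.0408, -0.0015], 0.66), ([0.6779, -0.2313, 0.0011], 0.54), ([0.6961, 0.2991, 0.0016], 0.17)]
flask [([0.576, 0.4927, -0.0026], 0.81)]
cream_jar [([0.6829, -0.3103, 0.0009], 0.66)]
1.1
```

View pics/scene0.png

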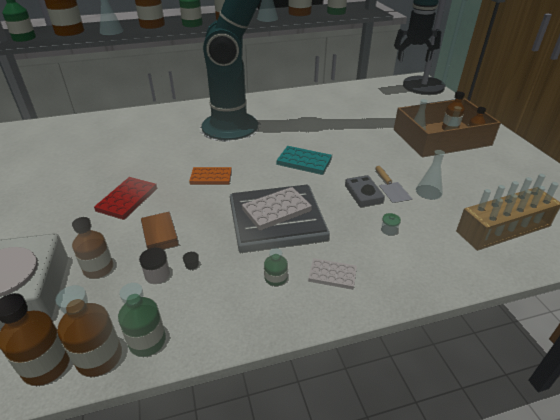

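View pics/top0.png

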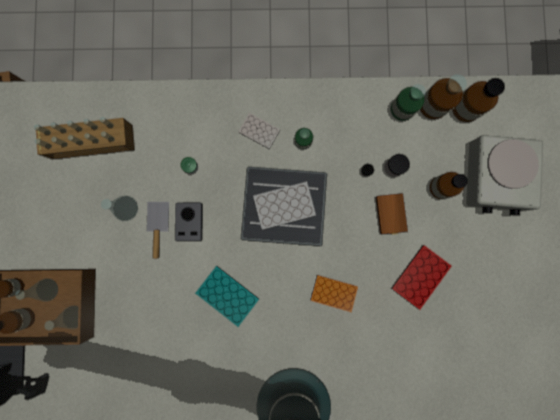

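```bash
cat > h.py <<'E'
from rig import *
import cv2,numpy as np
from scipy.spatial.transform import Rotation as R
np.set_printoptions(precision=4,suppress=True)
def campose(p,s=None):
    if "hand_eye" in p:
        T=np.eye(4);T[:3,:3]=R.from_quat(s["eef_rot"]).as_matrix();T[:3,3]=s["ee_pos"]
        return T@p["hand_eye"]
    T=np.eye(4);T[:3,:3]=R.from_quat(p["orientation"]).as_matrix();T[:3,3]=p["position"];return T
def px2plane(p,T,uv,z):
    uv=np.atleast_2d(uv).astype(float);K=p["camera_matrix"]
    d=np.c_[(uv[:,0]-K[0,2])/K[0,0],(uv[:,1]-K[1,2])/K[1,1],np.ones(len(uv))]@T[:3,:3].T
    return T[:3,3]+d*((z-T[2,3])/d[:,2])[:,None]
def px2d(p,T,uv):
    K=p["camera_matrix"];out=[]
    for u,v in np.atleast_2d(uv):
        z=p["range_z"][int(round(v)),int(round(u))]
        out.append(T[:3,:3]@np.array([(u-K[0,2])/K[0,0]*z,(v-K[1,2])/K[1,1]*z,z])+T[:3,3])
    return np.array(out)
def proj(p,T,X):
    K=p["camera_matrix"];c=(np.atleast_2d(X)-T[:3,3])@T[:3,:3];uv=c@K.T;return uv[:,:2]/uv[:,2:]
E
python3 - <<'E'
from h import *
s=get_state();p=snapshot("top");T=campose(p)
print(T)
print(R.from_quat(s["eef_rot"]).as_matrix())
c=px2d(p,T,[(285,205),(188,213),(246,168),(326,171),(323,245),(242,240),(392,213),(189,165),(368,170)]);print(c)
im=p["color"][150:260,160:420];cv2.imwrite("pics/topcrop.png",cv2.resize(im,None,fx=3,fy=3,interpolation=cv2.INTER_CUBIC))
w=snapshot("wrist");print(w["hand_eye"],w["camera_matrix"]);cv2.imwrite("pics/w0.png",w["color"])
E
```

```text
[[-0.0125 -0.9959  0.0898  0.4657]
 [-0.9999  0.0126  0.0003  0.0167]
 [-0.0014 -0.0898 -0.996   1.2969]
 [ 0.      0.      0.      1.    ]]
[[ 0.2656  0.     -0.9641]
 [ 0.9641 -0.      0.2656]
 [-0.     -1.     -0.    ]]
[[ 0.5757  0.0161  0.0507]
 [ 0.557   0.2983  0.0386]
 [ 0.6948  0.133  -0.0051]
 [ 0.6817 -0.1091  0.0002]
 [ 0.4593 -0.0954  0.0009]
 [ 0.4769  0.1428  0.0263]
 [ 0.5501 -0.2968  0.029 ]
 [ 0.695   0.2926  0.0559]
 [ 0.6786 -0.2307  0.0272]]
[[ 1.      0.0002 -0.0009  0.0007]
 [ 0.0009 -0.301   0.9536 -0.1422]
 [-0.0001 -0.9536 -0.301   0.0766]
 [ 0.      0.      0.      1.    ]] [[302.78     0.     280.7098]
 [  0.     302.78   210.0963]
 [  0.       0.       1.    ]]
```

View pics/topcrop.png

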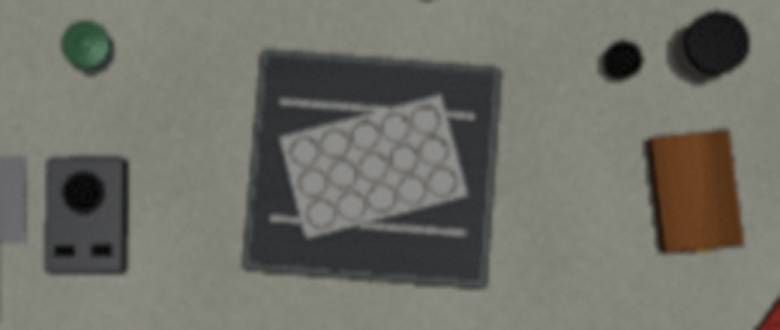

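View pics/w0.png

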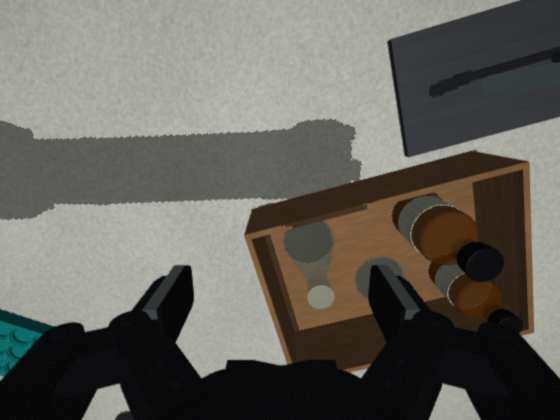

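The picked plate is the white one on the reader, at about (285,205) in the top view. The others are a smaller white plate at (260,132), turquoise at (228,296), orange at (334,292) and red at (422,277). The crop confirms it: large, white, 15 wells, lying on the platen and turned about 19° from the lines. The dome key is at (188,213), with the control on the robot's left; the wooden case is at (392,213). Next I move to a viewing pose.

Request:
{"op": "send_rows", "data": {
  "commands": [-0.74, 0.09, -0.98, 0, 0, 0, 1, -0.74, 0.09, -0.98, 0, 0, 0, 1, -0.74, 0.09, -0.98, 0, 0, 0, 1, -0.74, 0.09, -0.98, 0, 0, 0, 1, -0.74, 0.09, -0.98, 0, 0, 0, 1, -0.74, 0.09, -0.98, 0, 0, 0, 1, -0.74, 0.09, -0.98, 0, 0, 0, 1, -0.74, 0.09, -0.98, 0, 0, 0, 1],
  "newtons": 20
}}

```text
clock: 2.0
ee_pos: [0.293, 0.47, 0.217]
eef_rot: [-0.562, -0.429, 0.428, 0.563]
ft_force: [0.0, -0.1, -0.3]
finger_gap: -0.0001
```

Request:
{"op": "send_rows", "data": {
  "commands": [-0.74, 0.09, -0.98, 0, 0, 0, 1, -0.74, 0.09, -0.98, 0, 0, 0, 1, -0.74, 0.09, -0.98, 0, 0, 0, 1, -0.74, 0.09, -0.98, 0, 0, 0, 1, -0.74, 0.09, -0.98, 0, 0, 0, 1, -0.74, 0.09, -0.98, 0, 0, 0, 1, -0.74, 0.09, -0.98, 0, 0, 0, 1, -0.74, 0.09, -0.98, 0, 0, 0, 1]
}}

```text
clock: 2.8
ee_pos: [0.4127, 0.3143, 0.2027]
eef_rot: [-0.562, -0.429, 0.428, 0.563]
ft_force: [0.4, -0.2, -0.4]
finger_gap: 0.0002
```

Request:
{"op": "send_rows", "data": {
  "commands": [-0.74, 0.09, -0.98, 0, -0.15, 0, 1, -0.74, 0.09, -0.98, 0, -0.15, 0, 1, -0.74, 0.09, -0.98, 0, -0.15, 0, 1, -0.74, 0.09, -0.98, 0, -0.15, 0, 1, -0.74, 0.09, -0.98, 0, -0.15, 0, 1, -0.74, 0.09, -0.98, 0, -0.15, 0, 1, -0.74, 0.09, -0.98, 0, -0.15, 0, 1, -0.74, 0.09, -0.98, 0, -0.15, 0, 1]
}}

```text
clock: 3.6
ee_pos: [0.5389, 0.1638, 0.1882]
eef_rot: [0.541, 0.455, -0.455, -0.541]
ft_force: [-0.1, 0.8, -0.1]
finger_gap: 0.0003
```

Request:
{"op": "send_rows", "data": {
  "commands": [-0.78, 0.08, -0.78, 0, -0.13, 0, 1, -0.78, 0.08, -0.78, 0, -0.13, 0, 1, -0.78, 0.08, -0.78, 0, -0.13, 0, 1, -0.78, 0.08, -0.78, 0, -0.13, 0, 1, -0.78, 0.08, -0.78, 0, -0.13, 0, 1, -0.78, 0.08, -0.78, 0, -0.13, 0, 1, -0.78, 0.08, -0.78, 0, -0.13, 0, 1, -0.78, 0.08, -0.78, 0, -0.13, 0, 1]
}}

```text
clock: 4.4
ee_pos: [0.6454, 0.0233, 0.1753]
eef_rot: [0.522, 0.477, -0.477, -0.522]
ft_force: [-0.8, 0.1, 0.2]
finger_gap: -0.0001
```

Run:
```python
from h import *
import pickle
s=get_state();w=snapshot("wrist");pickle.dump((s,w),open("w1.pkl","wb"));cv2.imwrite("pics/w1.png",w["color"])
print(s["clock"],s["ee_pos"],R.from_quat(s["eef_rot"]).as_matrix())
m=silhouettes(w,"spot_plate");print([(a["p"],a["mask"].sum()) for a in m]);pickle.dump(m,open("m1.pkl","wb"))
```

```text
4.4 [0.6454 0.0233 0.1753] [[ 0.089   0.0002 -0.996 ]
 [ 0.996   0.0001  0.089 ]
 [ 0.0001 -1.     -0.0002]]
[(0.82, np.int64(1418)), (0.55, np.int64(23692))]
```

View pics/w1.png

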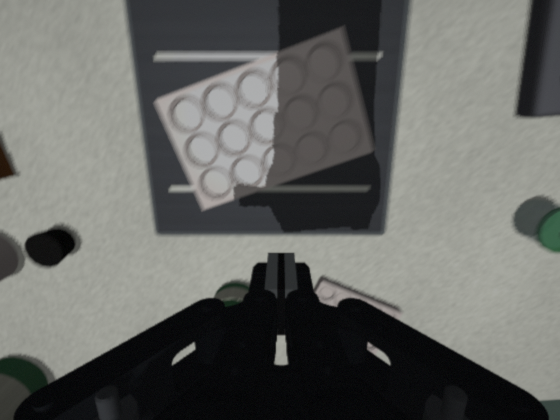

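```bash
cat >> h.py <<'E'
def cloud(p,T):
    K=p["camera_matrix"];h,w=p["range_z"].shape;u,v=np.meshgrid(np.arange(w),np.arange(h));z=p["range_z"]
    c=np.stack([(u-K[0,2])/K[0,0]*z,(v-K[1,2])/K[1,1]*z,z],-1)
    return c@T[:3,:3].T+T[:3,3]
def ortho(p,T,z,x0,x1,y0,y1,mm=0.5):
    # image rows: x decreasing downward; cols: y decreasing rightwards
    xs=np.arange(x1,x0,-mm/1000);ys=np.arange(y1,y0,-mm/1000)
    X=np.stack(np.meshgrid(xs,ys,indexing="ij")+[np.full((len(xs),len(ys)),z)] if False else [*np.meshgrid(xs,ys,indexing="ij"),np.full((len(xs),len(ys)),z)],-1)
    uv=proj(p,T,X.reshape(-1,3)).reshape(len(xs),len(ys),2).astype(np.float32)
    return cv2.remap(p["color"],uv[...,0],uv[...,1],cv2.INTER_CUBIC),xs,ys
def plate_depth(p,T,lo=0.046,hi=0.062,box=(0.45,0.70,-0.11,0.15)):
    C=cloud(p,T);m=(C[...,2]>lo)&(C[...,2]<hi)&(C[...,0]>box[0])&(C[...,0]<box[1])&(C[...,1]>box[2])&(C[...,1]<box[3])&(p["range_z"]>0)
    n,l,st,_=cv2.connectedComponentsWithStats(m.astype(np.uint8));k=1+np.argmax(st[1:,4]);return l==k,C
E
python3 - <<'E'
from h import *
import pickle
s,w=pickle.load(open("w1.pkl","rb"));T=campose(w,s)
C=cloud(w,T)
for u,v in [(200,80),(300,195),(150,150),(400,100),(232,137),(250,100),(320,100),(100,100),(480,200)]:print((u,v),C[v,u])
m,_=plate_depth(w,T);print(m.sum())
r=cv2.minAreaRect(np.float32(C[m][:,:2]*1000));print("depth",r)
mm=pickle.load(open("m1.pkl","rb"))[1]["mask"];ys,xs=np.nonzero(mm)
P=px2plane(w,T,np.c_[xs,ys],0.054);print("net",cv2.minAreaRect(np.float32(P[:,:2]*1000)))
o,xs,ys=ortho(w,T,0.036,0.44,0.70,-0.12,0.16);cv2.imwrite("pics/o1.png",o)
o[...]=np.clip(o.astype(float)*1.5,0,255)
v=w["color"].copy();v[m]=(v[m]*0.5+np.array([0,120,0])).astype(np.uint8);v[mm,2]=255;cv2.imwrite("pics/v1.png",v[:250])
E
```

```text
(200, 80) [ 0.5349 -0.0361  0.0358]
(300, 195) [0.6447 0.0424 0.0343]
(150, 150) [ 0.5896 -0.0922  0.0351]
(400, 100) [0.5664 0.1381 0.0287]
(232, 137) [ 0.584  -0.0133  0.0475]
(250, 100) [0.5554 0.0058 0.0471]
(320, 100) [0.5608 0.0637 0.0525]
(100, 100) [ 0.5398 -0.1458  0.0003]
(480, 200) [0.6767 0.2381 0.0005]
23745
depth ((576.0556030273438, 19.620468139648438), (100.3788070678711, 160.803466796875), 14.062670707702637)
net ((576.1615600585938, 19.26055145263672), (100.24163055419922, 160.5960693359375), 13.93365478515625)
```

View pics/o1.png

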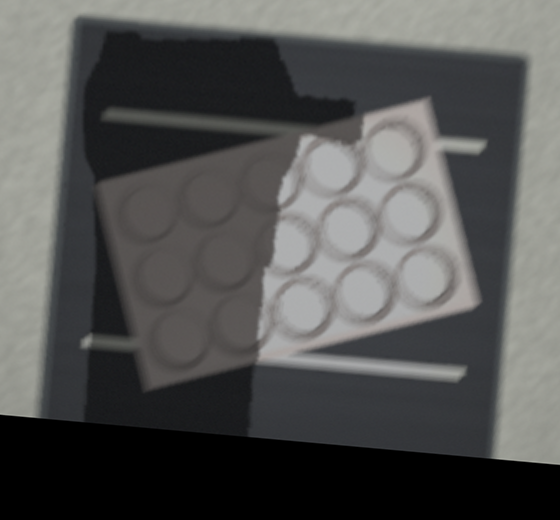

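View pics/v1.png

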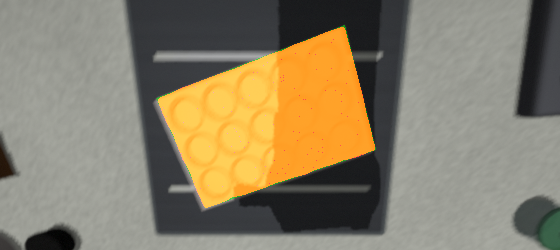

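```bash
cat >> h.py <<'E'
def markfit(p,T,c0=(0.5779,0.0183),a0=np.radians(-4.85),dbg=None,zp=0.036):
    ex=np.array([np.cos(a0),np.sin(a0)]);ey=np.array([-ex[1],ex[0]])
    m,C=plate_depth(p,T);res=[]
    for sx in (-57,57):
        ys=np.arange(-92,93,1.0);xs=np.arange(sx-9,sx+9.01,0.25);P=[]
        for y in ys:
            X=np.array(c0)+np.outer(xs/1000,ex)+y/1000*ey
            uv=proj(p,T,np.c_[X,np.full(len(X),zp)]).astype(np.float32)
            if (uv<3).any() or (uv[:,0]>556).any() or (uv[:,1]>416).any(): continue
            ui=uv.round().astype(int)
            if cv2.dilate(m.astype(np.uint8),np.ones((9,9)))[ui[:,1],ui[:,0]].any(): continue
            z=C[ui[:,1],ui[:,0],2]
            if (np.abs(z-0.036)>0.008).any(): continue
            g=cv2.remap(p["color"].mean(-1).astype(np.float32),uv[None,:,0],uv[None,:,1],cv2.INTER_LINEAR)[0]
            b=np.interp(np.arange(len(g)),[0,len(g)-1],[g[:6].mean(),g[-6:].mean()]);h=np.clip(g-b,0,None)
            if h.max()<12 or abs(g[:6].mean()-g[-6:].mean())>8: continue
            h[h<0.3*h.max()]=0
            P.append((y,(xs*h).sum()/h.sum()))
        P=np.array(P);f=np.polyfit(P[:,0],P[:,1],1)
        for _ in range(3):
            r=np.abs(P[:,1]-np.polyval(f,P[:,0]));P=P[r<max(0.5,2.5*np.median(r))];f=np.polyfit(P[:,0],P[:,1],1)
        res.append((len(P),f,P[:,0].min(),P[:,0].max()))
    return res
def rel(p,T,c0,a0):
    m,C=plate_depth(p,T);r=cv2.minAreaRect(np.float32(C[m][:,:2]*1000));(cx,cy),(w,h),a=r
    if w>h: a=a-90
    a=(a+90)%180-90
    d=np.array([cx,cy])-np.array(c0)*1000;ex=np.array([np.cos(a0),np.sin(a0)])
    return dict(x=d@ex,y=-d[0]*ex[1]+d[1]*ex[0],ang=a-np.degrees(a0),size=(w,h),world=(cx,cy,a))
E
python3 - <<'E'
from h import *
import pickle
s,w=pickle.load(open("w1.pkl","rb"));T=campose(w,s)
print(markfit(w,T)); print(rel(w,T,(0.5779,0.0183),np.radians(-4.85)))
E
```

```text
[(61, array([  0.0048, -56.6433]), np.float64(-92.0), np.float64(91.0)), (66, array([ 0.0042, 57.2808]), np.float64(-92.0), np.float64(92.0))]
{'x': np.float64(-1.9494351985861647), 'y': np.float64(1.1598011498025773), 'ang': np.float64(18.912670707702638), 'size': (100.3788070678711, 160.803466796875), 'world': (576.0556030273438, 19.620468139648438, 14.062670707702637)}
```

Request:
{"op": "send_rows", "data": {
  "commands": [0.14, 0.5, 0.98, 0, 0, 0, 1, 0.14, 0.5, 0.98, 0, 0, 0, 1, 0.14, 0.5, 0.98, 0, 0, 0, 1, 0.14, 0.5, 0.98, 0, 0, 0, 1, 0.14, 0.5, 0.98, 0, 0, 0, 1, 0.14, 0.5, 0.98, 0, 0, 0, 1, 0.14, 0.5, 0.98, 0, 0, 0, 1, 0.14, 0.5, 0.98, 0, 0, 0, 1]
}}

```text
clock: 5.3
ee_pos: [0.4895, 0.0613, 0.0952]
eef_rot: [-0.522, -0.478, 0.477, 0.522]
ft_force: [-1.0, 0.7, 0.3]
finger_gap: -0.0002
```

Request:
{"op": "send_rows", "data": {
  "commands": [0, 0.65, 0, 0, 0, 0, 1, 0, 0.65, 0, 0, 0, 0, 1, 0, 0.65, 0, 0, 0, 0, 1, 0, 0.65, 0, 0, 0, 0, 1, 0, 0, 0, 0, 0, 0, 1]
}}

```text
clock: 5.8
ee_pos: [0.4898, 0.0598, 0.0412]
eef_rot: [-0.521, -0.476, 0.478, 0.523]
ft_force: [1.0, 0.5, -0.6]
finger_gap: 0.0002
```

Request:
{"op": "send_rows", "data": {
  "commands": [0.04, 0, -0.2, 0, 0, 0, 1, 0.04, 0, -0.2, 0, 0, 0, 1, 0.04, 0, -0.2, 0, 0, 0, 1, 0.04, 0, -0.2, 0, 0, 0, 1]
}}

```text
clock: 6.2
ee_pos: [0.5068, 0.0623, 0.0435]
eef_rot: [-0.522, -0.477, 0.477, 0.522]
ft_force: [-2.2, 1.5, 0.8]
finger_gap: 0.0001
```

Request:
{"op": "send_rows", "data": {
  "commands": [0.04, 0, -0.2, 0, 0, 0, 1, 0.04, 0, -0.2, 0, 0, 0, 1, 0.04, 0, -0.2, 0, 0, 0, 1]
}}

```text
clock: 6.5
ee_pos: [0.5193, 0.0635, 0.0434]
eef_rot: [-0.522, -0.477, 0.477, 0.522]
ft_force: [-1.8, 0.5, 0.2]
finger_gap: 0.0003
```

```bash
sed -i 's/^C0=.*//' h.py; echo 'C0=(0.5782,0.0183);A0=np.radians(-5.11)' >> h.py
python3 - <<'E'
from h import *
import pickle
s=get_state();w=snapshot("wrist");p=snapshot("top");pickle.dump((s,w,p),open("w2.pkl","wb"))
cv2.imwrite("pics/w2.png",w["color"]);cv2.imwrite("pics/t2.png",cv2.resize(p["color"][150:260,200:360],None,fx=4,fy=4))
for q,T in((w,campose(w,s)),(p,campose(p))):
    try: print(rel(q,T,C0,A0))
    except Exception as e: print(e)
E
```

```text
{'x': np.float64(-19.952799372598037), 'y': np.float64(-51.93024779971876), 'ang': np.float64(15.555226669311523), 'size': (24.59986686706543, 78.8130111694336), 'world': (553.701171875, -31.64669418334961, 10.445226669311523)}
{'x': np.float64(9.764425494408261), 'y': np.float64(-2.8584478015752945), 'ang': np.float64(11.991959438323974), 'size': (100.43063354492188, 159.49853515625), 'world': (587.6710205078125, 14.583213806152344, 6.881959438323975)}
```

View pics/w2.png

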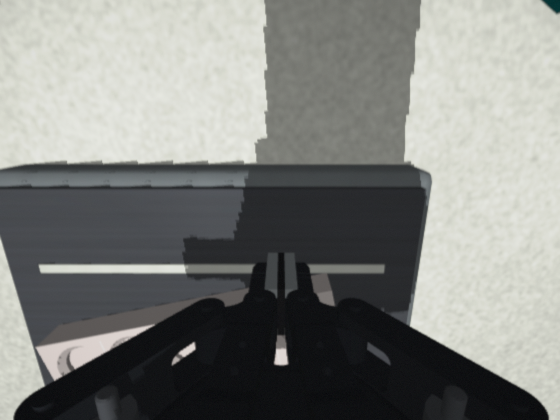

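View pics/t2.png

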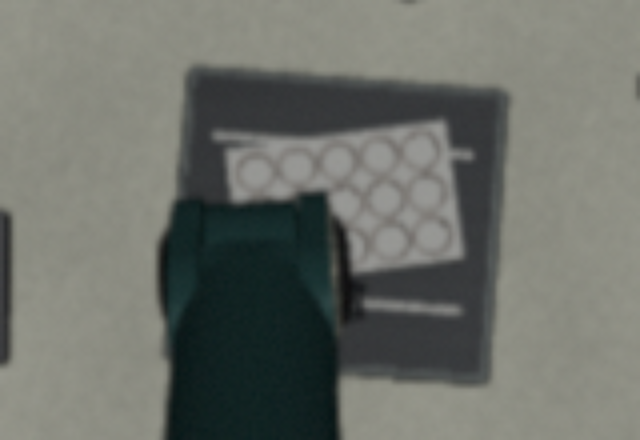

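Run:
```python
from h import *
import pickle
s,w,p=pickle.load(open("w2.pkl","rb"));T=campose(p)
for c in (C0,):
  r=markfit(p,T,c,A0);print(r)
T=campose(w,s);print(markfit(w,T,C0,A0) if 0 else "")
# near line in the wrist picture
uv=[(40,268),(385,269)];print(px2plane(w,T,uv,0.036))
ex=np.array([np.cos(A0),np.sin(A0)])
print((px2plane(w,T,uv,0.036)[:,:2]-C0)@np.c_[ex,[-ex[1],ex[0]]])
```

```text
Traceback (most recent call last):
  File "h.py", line 53, in markfit
    P=np.array(P);f=np.polyfit(P[:,0],P[:,1],1)
                               ~^^^^^
IndexError: too many indices for array: array is 1-dimensional, but 2 were indexed
```

```bash
sed -i 's/dbg=None,zp=0.036/dil=9,zt=0.008,hm=12,zp=0.036/; s/np.ones((9,9))/np.ones((dil,dil))/; s/>0.008).any/>zt).any/; s/h.max()<12/h.max()<hm/' h.py
python3 - <<'E'
from h import *
import pickle
s,w,p=pickle.load(open("w2.pkl","rb"));T=campose(p)
r=markfit(p,T,C0,A0,dil=3,zt=0.02,hm=6);print(r)
T=campose(w,s)
uv=[(40,268),(385,269)]
ex=np.array([np.cos(A0),np.sin(A0)])
print((px2plane(w,T,uv,0.036)[:,:2]-C0)@np.c_[ex,[-ex[1],ex[0]]])
E
```

```text
Traceback (most recent call last):
  File "h.py", line 53, in markfit
    P=np.array(P);f=np.polyfit(P[:,0],P[:,1],1)
                               ~^^^^^
IndexError: too many indices for array: array is 1-dimensional, but 2 were indexed
```

Run:
```python
from h import *
import pickle
s,w,p=pickle.load(open("w2.pkl","rb"));T=campose(p)
ex=np.array([np.cos(A0),np.sin(A0)]);ey=np.array([-ex[1],ex[0]])
for y in (-85,-75,-60,-40,70):
  for sx in (-57,57):
    xs=np.arange(sx-12,sx+12.01,2);X=np.array(C0)+np.outer(xs/1000,ex)+y/1000*ey
    uv=proj(p,T,np.c_[X,np.full(len(X),.036)]).astype(np.float32)
    print(y,sx,cv2.remap(p["color"].mean(-1).astype(np.float32),uv[None,:,0],uv[None,:,1],cv2.INTER_LINEAR)[0].round(0))
T=campose(w,s)
uv=[(40,268),(385,269)]
print((px2plane(w,T,uv,0.036)[:,:2]-C0)@np.c_[ex,ey])
```

```text
-85 -57 [ 57.  60.  69.  94. 115. 130. 114.  92.  68.  59.  58.  60.  59.]
-85 57 [ 58.  59.  67.  87. 109. 119. 108.  89.  68.  59.  55.  55.  56.]
-75 -57 [ 58.  62.  71.  92. 113. 121. 108.  86.  69.  59.  59.  59.  59.]
-75 57 [147. 145. 144. 143. 144. 143. 137. 130. 122. 115. 106.  99.  94.]
-60 -57 [ 56.  58.  70.  90. 121. 126. 117.  93.  73.  62.  58.  59.  59.]
-60 57 [135. 143. 148. 150. 150. 150. 150. 149. 148. 143. 135. 127. 125.]
-40 -57 [ 56.  59.  66.  90. 111. 122. 112.  89.  70.  59.  58.  58.  58.]
-40 57 [130. 126. 121. 118. 116. 115. 122. 129. 136. 142. 146. 149. 144.]
70 -57 [27. 28. 29. 28. 28. 28. 28. 28. 27. 26. 27. 27. 26.]
70 57 [131. 129. 113. 109. 113. 124. 112.  94.  69.  60.  55.  55.  55.]
[[-0.0585 -0.0925]
 [-0.0579  0.0979]]
```

Request:
{"op": "send_rows", "data": {
  "commands": [0, 0, 0.5, 0, 0, 0, 1, 0, -0.9, 0, 0, 0, 0, 1, 0, -0.9, 0, 0, 0, 0, 1, -0.48, 0, -0.93, 0, 0, 0, 1, -0.48, 0, -0.93, 0, 0, 0, 1, -0.48, 0, -0.93, 0, 0, 0, 1, -0.48, 0, -0.93, 0, 0, 0, 1, -0.48, 0, -0.93, 0, 0, 0, 1]
}}

```text
clock: 7.4
ee_pos: [0.5976, 0.0075, 0.0793]
eef_rot: [0.522, 0.477, -0.477, -0.522]
ft_force: [0.3, -0.4, 0.6]
finger_gap: -0.0003
```

Request:
{"op": "send_rows", "data": {
  "commands": [-0.48, 0, -0.93, 0, 0, 0, 1, -0.48, 0, -0.93, 0, 0, 0, 1, -0.48, 0, -0.93, 0, 0, 0, 1, -0.48, 0, -0.93, 0, 0, 0, 1, 0, 0, 0, 0, 0, 0, 1]
}}

```text
clock: 7.9
ee_pos: [0.6695, -0.0395, 0.0794]
eef_rot: [0.524, 0.476, -0.476, -0.522]
ft_force: [0.1, -0.9, -0.8]
finger_gap: 0.0001
```

```bash
cat >> h.py <<'E'
def tcpmark(s):
    ex=np.array([np.cos(A0),np.sin(A0)]);ey=np.array([-ex[1],ex[0]]);d=(s["ee_pos"][:2]-C0)*1000
    return np.array([d@ex,d@ey,s["ee_pos"][2]*1000])
E
python3 - <<'E'
from h import *
import pickle
s=get_state();w=snapshot("wrist");pickle.dump((s,w),open("w3.pkl","wb"));T=campose(w,s);cv2.imwrite("pics/w3.png",w["color"])
print(s["clock"],tcpmark(s));print(rel(w,T,C0,A0));print(markfit(w,T,C0,A0))
E
```

```text
7.9 [ 96.0473 -49.4419  79.3521]
{'x': np.float64(11.142053004854295), 'y': np.float64(-1.8952009963824623), 'ang': np.float64(11.911344394683837), 'size': (101.01163482666016, 160.9885711669922), 'world': (589.1289672851562, 15.419929504394531, 6.801344394683838)}Traceback (most recent call last):
  File "<stdin>", line 4, in <module>
  File "h.py", line 53, in markfit
    P=np.array(P);f=np.polyfit(P[:,0],P[:,1],1)
                               ~^^^^^
IndexError: too many indices for array: array is 1-dimensional, but 2 were indexed
```

View pics/w3.png

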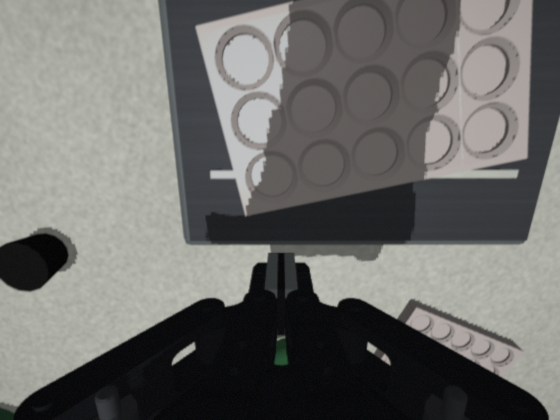

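Request:
{"op": "send_rows", "data": {
  "commands": [0, 0.6, 0, 0, 0, 0, 1, 0, 0.6, 0, 0, 0, 0, 1, 0, 0.6, 0, 0, 0, 0, 1, 0, 0, 0, 0, 0, 0, 1]
}}

```text
clock: 8.35
ee_pos: [0.6658, -0.0362, 0.0404]
eef_rot: [-0.521, -0.476, 0.478, 0.523]
ft_force: [0.1, -0.6, -0.2]
finger_gap: 0.0003
```

Request:
{"op": "send_rows", "data": {
  "commands": [-0.02, 0, 0.2, 0, 0, 0, 1, -0.02, 0, 0.2, 0, 0, 0, 1, -0.02, 0, 0.2, 0, 0, 0, 1, -0.02, 0, 0.2, 0, 0, 0, 1, -0.02, 0, 0.2, 0, 0, 0, 1, -0.02, 0, 0.2, 0, 0, 0, 1, 0, 0, 0, 0, 0, 0, 1]
}}

```text
clock: 9.05
ee_pos: [0.6437, -0.0372, 0.0437]
eef_rot: [0.522, 0.477, -0.477, -0.522]
ft_force: [0.2, -0.3, 0.7]
finger_gap: 0.0001
```

Run:
```python
from h import *
import pickle
s=get_state();w=snapshot("wrist");p=snapshot("top");pickle.dump((s,w,p),open("w4.pkl","wb"));T=campose(w,s);cv2.imwrite("pics/w4.png",w["color"])
cv2.imwrite("pics/t4.png",cv2.resize(p["color"][150:260,200:360],None,fx=4,fy=4))
print(s["clock"],tcpmark(s),s["ft_force"]);print(rel(w,T,C0,A0));print(rel(p,campose(p),C0,A0))
```

```text
9.05 [ 70.1361 -49.4358  43.6742] [ 0.1867 -0.2541  0.6555]
{'x': np.float64(5.885259888398816), 'y': np.float64(-1.6334381594777099), 'ang': np.float64(7.180492029190064), 'size': (107.50142669677734, 154.8397674560547), 'world': (583.9163818359375, 16.14886474609375, 2.0704920291900635)}
{'x': np.float64(-4.04423895817077), 'y': np.float64(39.38255365226109), 'ang': np.float64(94.64121948242187), 'size': (84.0854721069336, 101.30215454101562), 'world': (577.6795654296875, 57.8862419128418, 89.53121948242188)}
```

View pics/w4.png

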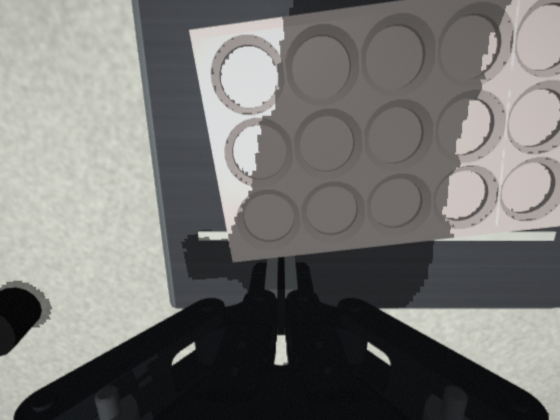

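View pics/t4.png

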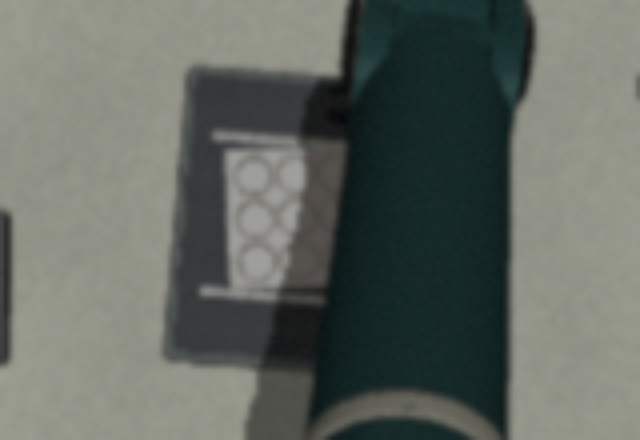

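```bash
cat >> h.py <<'E'
def edgepose(w,T):
    """far long edge + right(-y) short edge of plate top, wrist view -> x,y,ang in mark frame (mm,deg)"""
    m,C=plate_depth(w,T);cols=np.nonzero(m.any(0))[0];rows=np.nonzero(m.any(1))[0]
    bot=np.array([(c,np.nonzero(m[:,c])[0].max()+.5) for c in cols]);lef=np.array([(np.nonzero(m[r])[0].min()-.5,r) for r in rows])
    ex=np.array([np.cos(A0),np.sin(A0)]);ey=np.array([-ex[1],ex[0]]);M=np.c_[ex,ey]
    B=(px2plane(w,T,bot,.054)[:,:2]-C0)@M*1000;L=(px2plane(w,T,lef,.054)[:,:2]-C0)@M*1000
    def fit(x,y):
        best=None;rng=np.random.default_rng(0)
        for _ in range(400):
            i=rng.choice(len(x),2,False)
            if abs(x[i[0]]-x[i[1]])<15: continue
            f=np.polyfit(x[i],y[i],1);n=(np.abs(np.polyval(f,x)-y)<0.8).sum()
            if best is None or n>best[0]: best=(n,f)
        k=np.abs(np.polyval(best[1],x)-y)<0.8;return np.polyfit(x[k],y[k],1),k.sum()
    fb,nb=fit(B[:,1],B[:,0]);fl,nl=fit(L[:,0],L[:,1])   # x=fb(y);  y=fl(x)
    a=-np.arctan(fb[0]);a2=np.arctan(fl[0])
    # corner
    y=(fl[1]+fl[0]*fb[1])/(1-fl[0]*fb[0]);x=np.polyval(fb,y)
    c=np.array([x,y])-np.array([[np.cos(a),-np.sin(a)],[np.sin(a),np.cos(a)]])@[50,-80]
    return dict(x=c[0],y=c[1],ang=np.degrees(a),ang_short=np.degrees(a2),corner=(x,y),n=(nb,nl))
E
python3 - <<'E'
from h import *
import pickle
for f in("w1","w3","w4"):
    d=pickle.load(open(f+".pkl","rb"));print(f,edgepose(d[1],campose(d[1],d[0])))
E
```

```text
w1 {'x': np.float64(-2.3077790383167525), 'y': np.float64(1.0364683114914115), 'ang': np.float64(19.215676308445214), 'ang_short': np.float64(19.181958887372325), 'corner': (np.float64(71.23654026355544), np.float64(-58.05018922152759)), 'n': (np.int64(171), np.int64(109))}
w3 {'x': np.float64(11.025746686334415), 'y': np.float64(-2.2419149054502157), 'ang': np.float64(11.939496749309566), 'ang_short': np.float64(11.911848756073702), 'corner': (np.float64(76.49437058170261), np.float64(-70.16730990059783)), 'n': (np.int64(283), np.int64(190))}
w4 {'x': np.float64(2.355835603505163), 'y': np.float64(1.0448665064381828), 'ang': np.float64(6.9253447375943615), 'ang_short': np.float64(6.894355739889098), 'corner': (np.float64(61.63711851461255), np.float64(-72.34266306373638)), 'n': (np.int64(270), np.int64(233))}
```

Request:
{"op": "send_rows", "data": {
  "commands": [-0.01, 0, 0.19, 0, 0, 0, 1, -0.01, 0, 0.19, 0, 0, 0, 1, -0.01, 0, 0.19, 0, 0, 0, 1, 0, 0, 0, 0, 0, 0, 1]
}}

```text
clock: 9.55
ee_pos: [0.6317, -0.0366, 0.0432]
eef_rot: [-0.522, -0.477, 0.477, 0.522]
ft_force: [-0.1, 0.9, 0.2]
finger_gap: -0.0004
```

Run:
```python
from h import *
import pickle
s=get_state();w=snapshot("wrist");pickle.dump((s,w),open("w5.pkl","wb"));T=campose(w,s)
print(s["clock"],tcpmark(s),s["ft_force"]);print(edgepose(w,T))
```

```text
9.55 [ 58.1923 -49.9406  43.2175] [-0.0824  0.8736  0.1805]
{'x': np.float64(-4.976767595832726), 'y': np.float64(4.283376203094392), 'ang': np.float64(2.378583297129867), 'ang_short': np.float64(2.3656110892983064), 'corner': (np.float64(48.300327995242775), np.float64(-73.57258750797533)), 'n': (np.int64(270), np.int64(237))}
```

Request:
{"op": "send_rows", "data": {
  "commands": [0, 0, -0.5, 0, 0, 0, 1, 0, -0.9, 0, 0, 0, 0, 1, 0, -0.9, 0, 0, 0, 0, 1, 0.55, 0, 0.81, 0, 0, 0, 1, 0.55, 0, 0.81, 0, 0, 0, 1, 0.55, 0, 0.81, 0, 0, 0, 1, 0.55, 0, 0.81, 0, 0, 0, 1, 0.55, 0, 0.81, 0, 0, 0, 1]
}}

```text
clock: 10.4
ee_pos: [0.5668, 0.0252, 0.0806]
eef_rot: [0.522, 0.478, -0.477, -0.522]
ft_force: [0.2, 0.2, 1.0]
finger_gap: 0.0001
```

Request:
{"op": "send_rows", "data": {
  "commands": [0.55, 0, 0.81, 0, 0, 0, 1, 0.55, 0, 0.81, 0, 0, 0, 1, 0.55, 0, 0.81, 0, 0, 0, 1, 0.55, 0, 0.81, 0, 0, 0, 1, 0, 0, 0, 0, 0, 0, 1]
}}

```text
clock: 10.9
ee_pos: [0.5048, 0.0762, 0.0802]
eef_rot: [-0.521, -0.478, 0.478, 0.522]
ft_force: [0.2, -0.2, -0.5]
finger_gap: 0.0
```

Run:
```python
from h import *
s=get_state();print(s["clock"],tcpmark(s))
```

```text
10.9 [-78.2286  51.1788  80.2277]
```

Request:
{"op": "send_rows", "data": {
  "commands": [0, 0.6, 0, 0, 0, 0, 1, 0, 0.6, 0, 0, 0, 0, 1, 0, 0.6, 0, 0, 0, 0, 1, 0, 0, 0, 0, 0, 0, 1]
}}

```text
clock: 11.3
ee_pos: [0.5049, 0.0732, 0.041]
eef_rot: [-0.522, -0.475, 0.478, 0.523]
ft_force: [-0.5, -1.3, -1.1]
finger_gap: 0.0003
```

Request:
{"op": "send_rows", "data": {
  "commands": [0, 0, -0.2, 0, 0, 0, 1, 0, 0, -0.2, 0, 0, 0, 1, 0, 0, -0.2, 0, 0, 0, 1, 0, 0, -0.2, 0, 0, 0, 1, 0, 0, 0, 0, 0, 0, 1]
}}

```text
clock: 11.8
ee_pos: [0.523, 0.0727, 0.0436]
eef_rot: [0.522, 0.477, -0.477, -0.522]
ft_force: [-0.0, 1.0, 1.5]
finger_gap: 0.0002
```

Run:
```python
from h import *
import pickle
s=get_state();p=snapshot("top");pickle.dump((s,p),open("t6.pkl","wb"))
cv2.imwrite("pics/t6.png",cv2.resize(p["color"][150:260,200:360],None,fx=4,fy=4))
print(s["clock"],tcpmark(s));print(rel(p,campose(p),C0,A0))
```

```text
11.8 [-59.8549  49.2741  43.5582]
{'x': np.float64(-0.17191216169639564), 'y': np.float64(1.3675219533762455), 'ang': np.float64(-0.7712332153320309), 'size': (159.7942657470703, 100.53045654296875), 'world': (578.1505737304688, 19.677398681640625, -5.881233215332031)}
```

View pics/t6.png

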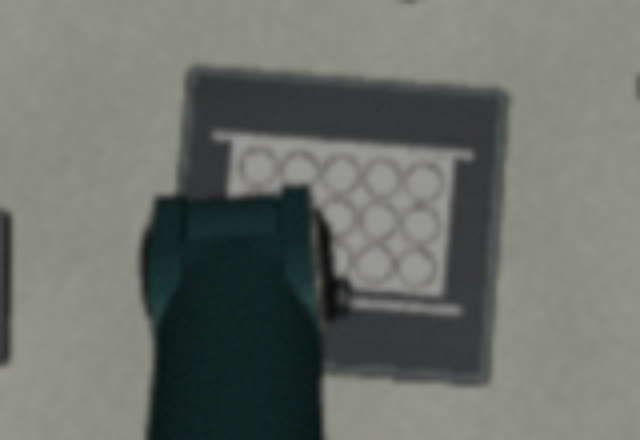

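Request:
{"op": "send_rows", "data": {
  "commands": [0, 0, 0.5, 0, 0, 0, 1, 0, -0.9, 0, 0, 0, 0, 1, 0, -0.9, 0, 0, 0, 0, 1, -0.28, -0.6, -0.97, 0, 0, 0, 1, -0.28, -0.6, -0.97, 0, 0, 0, 1, -0.28, -0.6, -0.97, 0, 0, 0, 1, -0.28, -0.6, -0.97, 0, 0, 0, 1, -0.28, -0.6, -0.97, 0, 0, 0, 1]
}}

```text
clock: 12.65
ee_pos: [0.6062, 0.0368, 0.1399]
eef_rot: [-0.522, -0.477, 0.477, 0.522]
ft_force: [0.7, 0.7, 0.2]
finger_gap: 0.0002
```

Request:
{"op": "send_rows", "data": {
  "commands": [-0.28, -0.6, -0.97, 0, 0, 0, 1, -0.28, -0.6, -0.97, 0, 0, 0, 1, 0, 0, 0, 0, 0, 0, 1, 0, 0, 0, 0, 0, 0, 1]
}}

```text
clock: 13.05
ee_pos: [0.6428, 0.0225, 0.1629]
eef_rot: [-0.522, -0.477, 0.477, 0.522]
ft_force: [-0.5, 0.4, 0.0]
finger_gap: 0.0
```

Run:
```python
from h import *
import pickle
s=get_state();w=snapshot("wrist");p=snapshot("top");pickle.dump((s,w,p),open("w7.pkl","wb"));T=campose(w,s);cv2.imwrite("pics/w7.png",w["color"])
print(s["clock"],tcpmark(s));print(edgepose(w,T));print(rel(w,T,C0,A0))
for d in (9,5,3):
  try: print(markfit(w,T,C0,A0,dil=d,hm=8))
  except Exception as e: print(e)
print(rel(p,campose(p),C0,A0))
```

```text
13.05 [ 64.0156   9.9736 162.8763]
{'x': np.float64(1.1556325089049722), 'y': np.float64(2.0182526582829183), 'ang': np.float64(-0.912981954479177), 'ang_short': np.float64(-0.905822638131538), 'corner': (np.float64(49.87457555893303), np.float64(-78.76828451275891)), 'n': (np.int64(187), np.int64(129))}
{'x': np.float64(1.2103121880859258), 'y': np.float64(1.7996789650939664), 'ang': np.float64(-0.9953543090820309), 'size': (160.83984375, 100.4296646118164), 'world': (579.5657958984375, 19.984725952148438, -6.105354309082031)}
[(4, array([  0.0043, -58.784 ]), np.float64(-92.0), np.float64(-88.0)), (4, array([ 0.0005, 54.9878]), np.float64(-92.0), np.float64(92.0))]
[(6, array([  0.0201, -57.3462]), np.float64(-92.0), np.float64(-86.0)), (8, array([ 0.0005, 54.9929]), np.float64(-92.0), np.float64(92.0))]
[(7, array([  0.0195, -57.3988]), np.float64(-92.0), np.float64(-85.0)), (10, array([ 0.0004, 54.9902]), np.float64(-92.0), np.float64(92.0))]
{'x': np.float64(-1.1347754675930135), 'y': np.float64(-69.24077388257244), 'ang': np.float64(94.9741128540039), 'size': (23.165283203125, 101.51678466796875), 'world': (570.902587890625, -50.56450653076172, 89.8641128540039)}
```

View pics/w7.png

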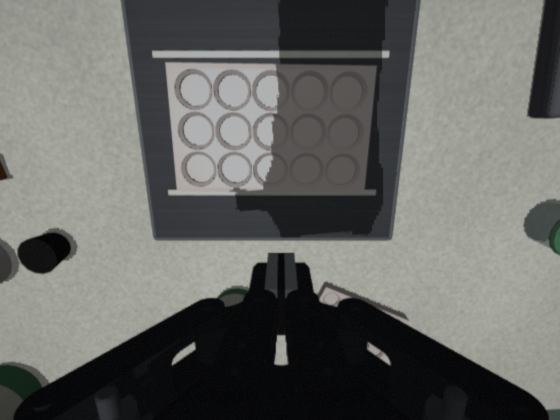

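Run:
```python
from h import *
import pickle
ex=np.array([np.cos(A0),np.sin(A0)]);ey=np.array([-ex[1],ex[0]])
for f in ("w1","w7"):
  d=pickle.load(open(f+".pkl","rb"));s,w=d[:2];T=campose(w,s);G=w["color"].mean(-1).astype(np.float32)
  for sx in(-57,57):
   for y in (-90,-87,-60,0,60,87,90):
    xs=np.arange(sx-7,sx+7.01,1);X=np.array(C0)+np.outer(xs/1000,ex)+y/1000*ey
    uv=proj(w,T,np.c_[X,np.full(len(X),.036)]).astype(np.float32)
    print(f,sx,y,cv2.remap(G,uv[None,:,0],uv[None,:,1],cv2.INTER_LINEAR)[0].round(0).astype(int))
```

```text
w1 -57 -90 [ 58  57  62  89 111 132 150 161 152 136 120  94  70  59  59]
w1 -57 -87 [ 58  57  61  89 112 134 152 161 153 138 121  95  70  60  60]
w1 -57 -60 [ 59  58  66  93 116 139 154 163 155 139 122  93  70  62  62]
w1 -57 0 [ 61  60  65  93 117 139 153 164 165 164 166 169 171 172 172]
w1 -57 60 [80 79 77 76 75 76 75 76 76 77 77 77 78 78 79]
w1 -57 87 [27 27 29 42 57 70 79 84 81 70 61 45 31 28 28]
w1 -57 90 [27 26 28 42 57 69 80 86 81 72 60 45 31 28 27]
w1 57 -90 [ 59  59  64  86 115 136 150 158 155 138 116  90  68  58  57]
w1 57 -87 [ 58  57  62  86 117 139 153 160 156 139 116  91  68  58  57]
w1 57 -60 [164 162 161 159 154 148 142 142 141 138 134 128 129 136 143]
w1 57 0 [84 84 84 85 85 85 86 86 80 69 57 44 33 28 29]
w1 57 60 [28 29 32 45 60 73 82 86 81 71 58 44 33 28 27]
w1 57 87 [27 27 31 43 59 71 79 84 80 71 58 43 31 28 29]
w1 57 90 [28 28 30 44 59 71 81 84 80 70 58 43 31 29 28]
w7 -57 -90 [ 58  59  94 153 168 169 168 143  75  59  59  60  60  60  60]
w7 -57 -87 [ 58  58  91 153 170 170 169 143  78  59  59  61  60  60  60]
w7 -57 -60 [ 61  63 101 158 173 173 171 148  84  62  69 120 160 167 167]
w7 -57 0 [ 62  60  90 155 173 174 173 152  87  65  64  73 121 160 166]
w7 -57 60 [27 29 46 80 92 93 92 83 48 31 28 28 35 62 84]
w7 -57 87 [28 30 44 76 88 89 88 80 47 29 28 28 30 48 76]
w7 -57 90 [29 29 46 76 88 89 88 79 47 30 28 28 28 29 29]
w7 57 -90 [ 59  58  98 152 170 172 167 140  93  62  57  58  58  57  57]
w7 57 -87 [ 58  58  98 154 172 173 168 144  96  63  57  57  58  58  58]
w7 57 -60 [161 168 167 168 171 175 173 151 103  67  60  60  60  60  61]
w7 57 0 [84 85 85 86 86 88 87 75 52 32 29 29 28 29 30]
w7 57 60 [84 85 85 86 86 87 87 79 55 32 28 28 28 29 29]
w7 57 87 [42 44 60 79 87 88 87 78 54 32 28 28 28 29 29]
w7 57 90 [27 31 53 78 87 87 86 77 53 32 29 29 28 28 28]
```

Request:
{"op": "send_rows", "data": {
  "commands": [0.72, 0, -0.14, 0, 0, 0, 1, 0.72, 0, -0.14, 0, 0, 0, 1, 0.72, 0, -0.14, 0, 0, 0, 1, 0, 0.9, 0, 0, 0, 0, 1, 0, 0.9, 0, 0, 0, 0, 1, 0, 0.9, 0, 0, 0, 0, 1, 0, 0.9, 0, 0, 0, 0, 1, 0, 0.9, 0, 0, 0, 0, 1]
}}

```text
clock: 13.95
ee_pos: [0.6562, 0.0668, 0.0724]
eef_rot: [-0.521, -0.478, 0.477, 0.522]
ft_force: [0.4, 1.0, -0.0]
finger_gap: 0.0
```

```bash
echo 'C0=(0.57616,0.01848)' >> h.py
python3 - <<'E'
from h import *
import pickle
s=get_state();print(s["clock"],tcpmark(s))
s,w,_=pickle.load(open("w7.pkl","rb"));T=campose(w,s);G=w["color"].mean(-1).astype(np.float32)
ex=np.array([np.cos(A0),np.sin(A0)]);ey=np.array([-ex[1],ex[0]])
for x in(-57,57):
  for sy in(-95,95):
    ys=np.arange(sy-8,sy+8.01,1);X=np.array(C0)+np.outer(ys/1000,ey)+x/1000*ex
    uv=proj(w,T,np.c_[X,np.full(len(X),.036)]).astype(np.float32)
    print(x,sy,cv2.remap(G,uv[None,:,0],uv[None,:,1],cv2.INTER_LINEAR)[0].round(0).astype(int))
print(edgepose(w,T))
E
```

```text
13.95 [75.4623 55.25   72.3794]
-57 -95 [ 56  56  55  56  56  57  56  55  56  63 117 161 169 169 170 170 170]
-57 95 [ 89  88  88  89 107 159 169 170 169 167 126  68  58  57  57  57  57]
57 -95 [ 58  58  57  58  58  58  58  58  58  69 121 161 171 172 173 173 173]
57 95 [88 88 88 87 88 88 87 88 89 83 63 39 30 29 28 26 30]
{'x': np.float64(3.2035568655776245), 'y': np.float64(2.020667062380099), 'ang': np.float64(-0.9129819544791968), 'ang_short': np.float64(-0.9058226381314824), 'corner': (np.float64(51.922499915605655), np.float64(-78.76587010866174)), 'n': (np.int64(187), np.int64(129))}
```

Request:
{"op": "send_rows", "data": {
  "commands": [0, 0.48, 0, 0, 0, 0, 1, 0, 0.48, 0, 0, 0, 0, 1, 0, 0.48, 0, 0, 0, 0, 1, 0, 0, 0.15, 0, 0, 0, 1, 0, 0, 0.15, 0, 0, 0, 1, 0, 0, 0.15, 0, 0, 0, 1, 0, 0, 0, 0, 0, 0, 1, 0, 0, 0, 0, 0, 0, 1]
}}

```text
clock: 14.75
ee_pos: [0.6474, 0.0655, 0.0451]
eef_rot: [0.522, 0.477, -0.477, -0.522]
ft_force: [-0.3, -1.0, -0.1]
finger_gap: -0.0001
```

```bash
echo 'C0=(0.57634,0.02047)' >> h.py
python3 - <<'E'
from h import *
import pickle
s=get_state();w=snapshot("wrist");pickle.dump((s,w),open("w8.pkl","wb"));T=campose(w,s);cv2.imwrite("pics/w8.png",w["color"])
print(s["clock"],tcpmark(s),s["ft_force"]);print(edgepose(w,T))
E
```

```text
14.75 [66.8138 51.2039 45.1009] [-0.2899 -0.9899 -0.1076]
{'x': np.float64(2.9113810685092147), 'y': np.float64(-2.695785956952477), 'ang': np.float64(-0.8675447063585374), 'ang_short': np.float64(-15.619945327586802), 'corner': (np.float64(51.694374906115314), np.float64(-83.44366216580447)), 'n': (np.int64(274), np.int64(224))}
```

View pics/w8.png

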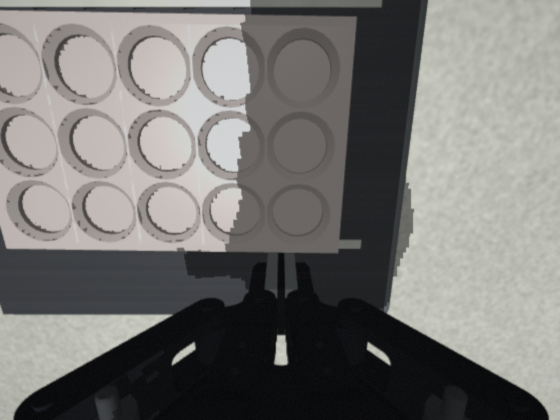

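Request:
{"op": "send_rows", "data": {
  "commands": [0, 0, 0.14, 0, 0, 0, 1, 0, 0, 0.14, 0, 0, 0, 1, 0, 0, 0, 0, 0, 0, 1]
}}

```text
clock: 15.1
ee_pos: [0.6417, 0.0662, 0.0448]
eef_rot: [0.522, 0.477, -0.477, -0.522]
ft_force: [0.5, 0.5, 0.6]
finger_gap: -0.0003
```

Run:
```python
from h import *
import pickle
s=get_state();w=snapshot("wrist");T=campose(w,s)
print(s["clock"],tcpmark(s),s["ft_force"]);print(edgepose(w,T))
```

```text
15.1 [61.02   51.4131 44.7807] [0.5191 0.5393 0.576 ]
{'x': np.float64(0.8478194509641668), 'y': np.float64(-5.065666837584999), 'ang': np.float64(0.5764886700498608), 'ang_short': np.float64(-15.599019954552464), 'corner': (np.float64(51.650205014813814), np.float64(-84.55854463819026)), 'n': (np.int64(272), np.int64(212))}
```

Request:
{"op": "send_rows", "data": {
  "commands": [0, 0, -0.6, 0, 0, 0, 1, 0, -1, 0, 0, 0, 0, 1, 0, -1, 0, 0, 0, 0, 1, -0.54, -1, 0.1, 0, 0, 0, 1, -0.54, -1, 0.1, 0, 0, 0, 1, -0.54, -1, 0.1, 0, 0, 0, 1, -0.54, -1, 0.1, 0, 0, 0, 1, 0, 0, 0, 0, 0, 0, 1]
}}

```text
clock: 15.95
ee_pos: [0.6429, 0.0203, 0.1674]
eef_rot: [0.524, 0.477, -0.475, -0.521]
ft_force: [-0.1, 0.0, 0.2]
finger_gap: -0.0001
```

Request:
{"op": "send_rows", "data": {
  "commands": [0, 0, 0, 0, 0, 0, 1, 0, 0, 0, 0, 0, 0, 1]
}}

```text
clock: 16.15
ee_pos: [0.6409, 0.0235, 0.1632]
eef_rot: [-0.521, -0.477, 0.478, 0.522]
ft_force: [-0.0, -0.4, 0.1]
finger_gap: 0.0001
```

Run:
```python
from h import *
import pickle
s=get_state();w=snapshot("wrist");pickle.dump((s,w),open("w9.pkl","wb"));T=campose(w,s);cv2.imwrite("pics/w9.png",w["color"])
print(s["clock"],tcpmark(s));print(edgepose(w,T));print(rel(w,T,C0,A0))
G=w["color"].mean(-1).astype(np.float32);ex=np.array([np.cos(A0),np.sin(A0)]);ey=np.array([-ex[1],ex[0]])
for sx in(-57,57):
   for y in (-90,-60,0,60,90):
    xs=np.arange(sx-7,sx+7.01,1);X=np.array(C0)+np.outer(xs/1000,ex)+y/1000*ey
    uv=proj(w,T,np.c_[X,np.full(len(X),.036)]).astype(np.float32)
    print(sx,y,cv2.remap(G,uv[None,:,0],uv[None,:,1],cv2.INTER_LINEAR)[0].round(0).astype(int))
```

```text
16.15 [ 64.0079   8.7507 163.1686]
{'x': np.float64(1.1066045559834947), 'y': np.float64(-0.8216380009245228), 'ang': np.float64(0.45086512618055286), 'ang_short': np.float64(0.45877335662782426), 'corner': (np.float64(51.734576480896095), np.float64(-80.42571113019511)), 'n': (np.int64(186), np.int64(128))}
{'x': np.float64(1.137191053799587), 'y': np.float64(-0.9211636212488581), 'ang': np.float64(0.5785440063476566), 'size': (160.65377807617188, 100.55271911621094), 'world': (577.390625, 19.451210021972656, -4.531455993652344)}
-57 -90 [ 58  58  58  59  78 139 169 171 170 154  92  61  59  60  60]
-57 -60 [ 59  59  61  62  78 139 172 174 173 159 103  66  85 140 165]
-57 0 [ 62  61  61  63  80 141 172 174 174 164 117  73 110 161 165]
-57 60 [28 27 28 28 34 68 90 92 92 86 61 44 71 85 86]
-57 90 [ 32  30  29  35  58 123 156 156 154 142  96  50  43  39  38]
57 -90 [ 58  58  59  53  69 132 169 173 172 160 116  67  58  58  58]
57 -60 [147 164 170 168 166 168 173 177 176 164 118  70  61  61  61]
57 0 [84 85 86 85 85 86 88 88 87 81 57 32 29 29 29]
57 60 [86 86 86 86 85 87 89 90 90 83 60 37 30 28 28]
57 90 [28 29 27 29 41 69 86 88 87 81 60 37 30 28 28]
```

View pics/w9.png

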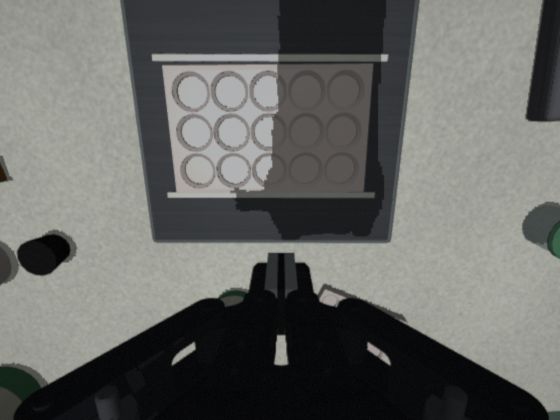

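Request:
{"op": "send_rows", "data": {
  "commands": [0.98, 0, 0.145, 0, 0, 0, 1, 0.98, 0, 0.145, 0, 0, 0, 1, 0.98, 0, 0.145, 0, 0, 0, 1, 0.98, 0, 0.145, 0, 0, 0, 1, 0.98, 0, 0.145, 0, 0, 0, 1, 0.98, 0, 0.145, 0, 0, 0, 1, 0.98, 0, 0.145, 0, 0, 0, 1, 0.98, 0, 0.145, 0, 0, 0, 1]
}}

```text
clock: 17.0
ee_pos: [0.6318, 0.1822, 0.1631]
eef_rot: [-0.521, -0.477, 0.478, 0.522]
ft_force: [-0.1, -0.0, 0.8]
finger_gap: 0.0004
```

Request:
{"op": "send_rows", "data": {
  "commands": [0.98, 0, 0.145, 0, 0, 0, 1, 0.98, 0, 0.145, 0, 0, 0, 1, 0.98, 0, 0.145, 0, 0, 0, 1, 0.98, 0, 0.145, 0, 0, 0, 1, 0.98, 0, 0.145, 0, 0, 0, 1, 0.98, 0, 0.145, 0, 0, 0, 1, 0, 0, 0, 0, 0, 0, 1, 0, 0, 0, 0, 0, 0, 1]
}}

```text
clock: 17.8
ee_pos: [0.6257, 0.2996, 0.1643]
eef_rot: [0.522, 0.477, -0.478, -0.522]
ft_force: [0.5, -0.7, 0.3]
finger_gap: -0.0005
```

Run:
```python
from h import *
import pickle
s=get_state();w=snapshot("wrist");pickle.dump((s,w),open("w10.pkl","wb"));T=campose(w,s);cv2.imwrite("pics/w10.png",w["color"])
print(s["clock"],s["ee_pos"],s["joint_vel"])
print(pinpoint(w,"key_top"))
p=snapshot("top");pickle.dump(p,open("t10.pkl","wb"));print(rel(p,campose(p),C0,A0))
```

```text
17.8 [0.6257 0.2996 0.1643] [ 0.0243 -0.0075  0.0224  0.014   0.004  -0.0006  0.0013]
[{'at': [0.5554, 0.3011, 0.0421], 'p': 0.97}, {'at': [0.5123, 0.3993, -0.0009], 'p': 0.72}]
{'x': np.float64(-0.45044906258025375), 'y': np.float64(-1.253850687444828), 'ang': np.float64(0.48769317626953157), 'size': (159.68603515625, 100.13856506347656), 'world': (575.7796630859375, 19.261253356933594, -4.622306823730469)}
```

View pics/w10.png

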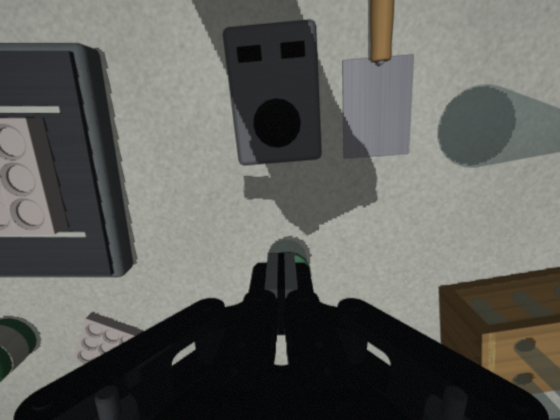

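Run:
```python
from h import *
import pickle
s,w=pickle.load(open("w10.pkl","rb"));T=campose(w,s);C=cloud(w,T)
g=w["color"].mean(-1);m=(g[85:165,235:325]<22).astype(np.uint8)
n,l,st,ce=cv2.connectedComponentsWithStats(m);k=1+np.argmax(st[1:,4]);print(st[k],ce[k]+[235,85])
c=ce[k]+[235,85];print(px2plane(w,T,[c],0.044))
print(np.median(C[112:132,267:288].reshape(-1,3),0),C[112:132:5,262:294:5,2])
print("case",np.median(C[70:85,262:280,2]))
p=pickle.load(open("t10.pkl","rb"));Tp=campose(p);Cp=cloud(p,Tp);print(Cp[211:217,186:191].round(4)[...,2],px2plane(p,Tp,[(188,213.5)],0.044))
print("bench z",np.median(C[200:240,150:230,2]), "platen",np.median(C[120:200,80:90,2]))
```

```text
[  19   14   47   48 1770] [276.6124 122.5367]
[[0.5556 0.3027 0.044 ]]
[0.5547 0.3032 0.0433] [[0.0412 0.0433 0.0423 0.0426 0.0433 0.0425 0.0323]
 [0.0427 0.0442 0.0429 0.0444 0.0447 0.0429 0.0408]
 [0.0429 0.0447 0.0439 0.0425 0.0437 0.0441 0.0428]
 [0.041  0.0437 0.0457 0.0442 0.0427 0.0437 0.0427]]
case 0.027815776900859596
[[0.0439 0.0456 0.0444 0.0452 0.0414]
 [0.0451 0.0462 0.041  0.0415 0.0412]
 [0.0453 0.0466 0.0425 0.0438 0.0496]
 [0.0458 0.0422 0.047  0.0414 0.0418]
 [0.0468 0.0448 0.0458 0.0417 0.0417]
 [0.0444 0.0441 0.0385 0.0469 0.0448]] [[0.5551 0.2971 0.044 ]]
bench z -0.0001716249222100119 platen 0.035617789526547344
```

Request:
{"op": "send_rows", "data": {
  "commands": [-0.02, 0.6, 0.58, 0, 0, 0, 1, -0.02, 0.6, 0.58, 0, 0, 0, 1, -0.02, 0.6, 0.58, 0, 0, 0, 1, -0.02, 0.6, 0.58, 0, 0, 0, 1, -0.02, 0.6, 0.58, 0, 0, 0, 1, -0.02, 0.6, 0.58, 0, 0, 0, 1, 0, 0.6, 0.03, 0, 0, 0, 1, 0, 0.6, 0, 0, 0, 0, 1]
}}

```text
clock: 18.75
ee_pos: [0.5565, 0.3027, 0.0682]
eef_rot: [0.522, 0.477, -0.477, -0.522]
ft_force: [-0.1, -0.6, -0.3]
finger_gap: 0.0
```

Request:
{"op": "send_rows", "data": {
  "commands": [0, 0.1, 0, 0, 0, 0, 1, 0, 0.1, 0, 0, 0, 0, 1, 0, 0, 0, 0, 0, 0, 1, 0, 0, 0, 0, 0, 0, 1]
}}

```text
clock: 19.15
ee_pos: [0.5563, 0.3035, 0.0649]
eef_rot: [0.522, 0.477, -0.477, -0.522]
ft_force: [1.3, 0.1, 1.0]
finger_gap: -0.0
```

Run:
```python
from h import *
s=get_state();w=snapshot("wrist");s2=get_state();cv2.imwrite("pics/w11.png",w["color"])
print(s["clock"],s["ee_pos"],s2["ee_pos"],s["ft_force"],s2["ft_force"])
```

```text
19.15 [0.5563 0.3035 0.0649] [0.5562 0.3035 0.065 ] [1.3248 0.088  1.0022] [ 0.39   -0.4653  0.233 ]
```

View pics/w11.png

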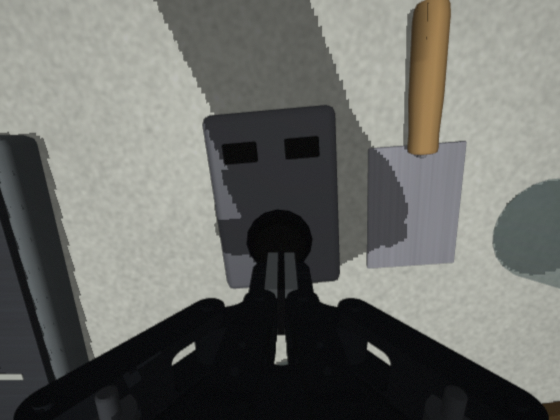

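Request:
{"op": "send_rows", "data": {
  "commands": [0, 0.3, 0, 0, 0, 0, 1, 0, 0.3, 0, 0, 0, 0, 1, 0, 0.3, 0, 0, 0, 0, 1, 0, 0, 0, 0, 0, 0, 1, 0, 0, 0, 0, 0, 0, 1]
}}

```text
clock: 19.7
ee_pos: [0.5555, 0.3033, 0.0461]
eef_rot: [-0.522, -0.477, 0.477, 0.522]
ft_force: [0.4, -0.3, 0.9]
finger_gap: -0.0001
```

Request:
{"op": "send_rows", "data": {
  "commands": [0, 0.05, 0, 0, 0, 0, 1, 0, 0.05, 0, 0, 0, 0, 1, 0, 0, 0, 0, 0, 0, 1]
}}

```text
clock: 20.0
ee_pos: [0.5557, 0.3034, 0.0445]
eef_rot: [0.522, 0.477, -0.477, -0.522]
ft_force: [0.7, 0.3, -0.2]
finger_gap: 0.0005
```

Request:
{"op": "send_rows", "data": {
  "commands": [0, 0.05, 0, 0, 0, 0, 1, 0, 0, 0, 0, 0, 0, 1]
}}

```text
clock: 20.2
ee_pos: [0.5558, 0.3035, 0.0436]
eef_rot: [0.522, 0.477, -0.477, -0.522]
ft_force: [0.1, 0.2, 1.1]
finger_gap: -0.0001
```

Request:
{"op": "send_rows", "data": {
  "commands": [0, 0.05, 0, 0, 0, 0, 1, 0, 0, 0, 0, 0, 0, 1]
}}

```text
clock: 20.4
ee_pos: [0.5559, 0.3035, 0.0428]
eef_rot: [0.522, 0.477, -0.477, -0.522]
ft_force: [-0.5, -0.3, 3.4]
finger_gap: -0.0003
```

Request:
{"op": "send_rows", "data": {
  "commands": [0, 0.05, 0, 0, 0, 0, 1, 0, 0, 0, 0, 0, 0, 1]
}}

```text
clock: 20.6
ee_pos: [0.5559, 0.3035, 0.0417]
eef_rot: [0.522, 0.477, -0.477, -0.522]
ft_force: [-0.4, 0.0, 3.7]
finger_gap: 0.0002
```

Request:
{"op": "send_rows", "data": {
  "commands": [0, 0.05, 0, 0, 0, 0, 1, 0, 0, 0, 0, 0, 0, 1]
}}

```text
clock: 20.8
ee_pos: [0.5558, 0.3034, 0.0403]
eef_rot: [0.522, 0.477, -0.477, -0.522]
ft_force: [0.4, 0.1, 1.7]
finger_gap: 0.0002
```

Request:
{"op": "send_rows", "data": {
  "commands": [0, 0.04, 0, 0, 0, 0, 1, 0, 0, 0, 0, 0, 0, 1, 0, 0, 0, 0, 0, 0, 1]
}}

```text
clock: 21.1
ee_pos: [0.5556, 0.3034, 0.0395]
eef_rot: [-0.522, -0.477, 0.477, 0.522]
ft_force: [0.1, -0.5, -0.1]
finger_gap: 0.0002
```

Clear click: the force peaked at about 3.7 N at 2.3 mm, then dropped to about 0–1 N at about 4.5 mm. Letting go and checking.

Request:
{"op": "send_rows", "data": {
  "commands": [0, -0.3, 0, 0, 0, 0, 1, 0, -0.9, 0, 0, 0, 0, 1, 0, -1, 0, 0, 0, 0, 1, 0, -1, -0.6, 0, 0, 0, 1, 0, -1, -0.95, 0, 0, 0, 1, 0, -1, -0.95, 0, 0, 0, 1, 0, -0.5, -0.95, 0, 0, 0, 1, 0, 0, 0, 0, 0, 0, 1]
}}

```text
clock: 21.9
ee_pos: [0.6277, 0.2963, 0.156]
eef_rot: [0.523, 0.478, -0.475, -0.522]
ft_force: [0.8, -0.9, -0.7]
finger_gap: -0.0
```

Request:
{"op": "send_rows", "data": {
  "commands": [0, 0, 0, 0, 0, 0, 1, 0, 0, 0, 0, 0, 0, 1]
}}

```text
clock: 22.1
ee_pos: [0.6227, 0.2974, 0.1526]
eef_rot: [-0.521, -0.476, 0.478, 0.522]
ft_force: [0.9, 1.4, -0.9]
finger_gap: 0.0
```

Run:
```python
from h import *
s=get_state();w=snapshot("wrist");p=snapshot("top");T=campose(w,s);cv2.imwrite("pics/w12.png",w["color"])
cv2.imwrite("pics/t12.png",cv2.resize(p["color"][100:270,140:420],None,fx=2.8,fy=2.8))
print(s["clock"],s["ee_pos"]);C=cloud(w,T)
uv=proj(w,T,[[0.5555,0.303,0.044]])[0].round().astype(int);print(uv,np.median(C[uv[1]-8:uv[1]+9,uv[0]-8:uv[0]+9,2]))
print(rel(p,campose(p),C0,A0))
G=p["color"].mean(-1).astype(np.float32);ex=np.array([np.cos(A0),np.sin(A0)]);ey=np.array([-ex[1],ex[0]])
for sx in(-57,57):
   for y in (-88,88):
    xs=np.arange(sx-10,sx+10.01,2);X=np.array(C0)+np.outer(xs/1000,ex)+y/1000*ey
    u=proj(p,campose(p),np.c_[X,np.full(len(X),.036)]).astype(np.float32)
    print(sx,y,cv2.remap(G,u[None,:,0],u[None,:,1],cv2.INTER_LINEAR)[0].round(0).astype(int))
```

```text
22.1 [0.6227 0.2974 0.1526]
[280 127] 0.04332233502124816
{'x': np.float64(-0.4043308133015669), 'y': np.float64(-1.2528901431701422), 'ang': np.float64(0.4184259033203128), 'size': (159.60850524902344, 100.57984924316406), 'world': (575.82568359375, 19.258102416992188, -4.6915740966796875)}
-57 -88 [ 64  66  76 100 123 140 123 101  74  68  66]
-57 88 [ 61  60  72  94 128 137 129 104  80  65  61]
57 -88 [ 63  64  74  95 117 127 116  97  75  65  61]
57 88 [ 59  62  73  94 120 130 123 100  79  63  60]
```

View pics/t12.png

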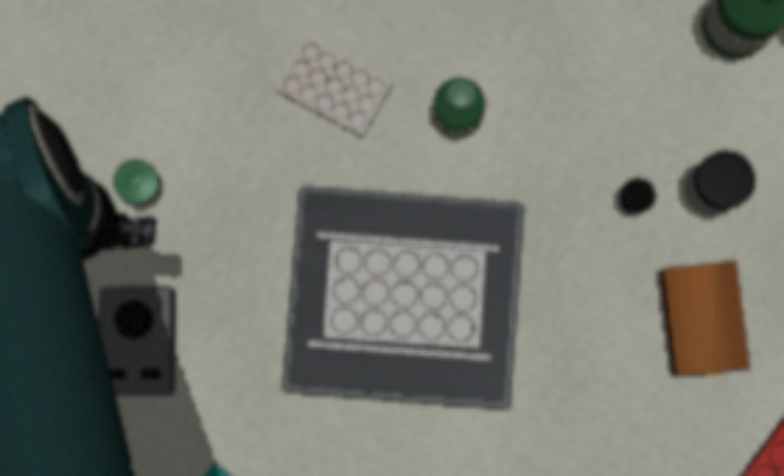

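```bash
python3 -c "
from rig import *
print(sign_off())"
```

```text
the job is handed in; nothing more can be done
None
```

The plate is centred between the lines and the dome key was clicked and let go. I handed the job in at about 22 s of the 64 s allowed, and no verdict was reported.

**Plate:** It started about 19° off the lines. I straightened and centred it with slow taps near its ends, alternating sides, with the fingers shut; it was never lifted.

| Last checks of the plate | Across the lines | Lengthwise | Angle |
|---|---|---|---|
| Wrist camera (before the key press) | +0.9 mm | about -0.9 mm | about 0.5° |
| Top camera (after the key press) | -0.4 mm | about -1.3 mm | about 0.4° |

The two cameras disagree by about 1.3 mm across the lines, but both readings are well inside the 4.5 mm, 15 mm and 3.4° limits.

**Measurement error, corrected:** My first reading of the lines was about 2 mm off because that wrist picture was taken while the arm was still moving. I corrected it from a still picture and added one more tap.

**Key:** I pressed in steps of about 1 mm. The force rose to about 3.7 N at about 2.3 mm, then fell to near zero at about 4.5 mm, which is the click. I stopped there, short of the stop. Afterwards the key top measured 43 mm above the bench, so it is up again.

**Other things:** The bystanders in the final top view (jar, stopper, greenish bottle, cream jar) look undisturbed. The spatula, flask and amber bottle were outside that view or behind the arm, so I did not check them at the end; nothing was touched there as far as I could tell.

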